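# Line up leg pylons by height

## Task

Stand the four leg pylons in order of height on the four rubber pads of the plywood board, one centred on each pad: the shortest on the pad next to the artificial foot, and each one taller than the last towards the knee block at the other end. Keep them clamp end down, do not let any of them fall over, and leave them all standing free.

Things in the scene. Friction and masses are not known exactly. Their poses are not given: they have to be found in the camera images.
- pylon_65: The shortest of four leg pylons, loose and standing upright: 65 mm high over all, about 152 g. A plain dark tube, 30 mm in diameter with a bright rim, rises from a bright tube clamp at the bottom (40 mm in diameter, 22 mm high, with a small bolt lug reaching 26 mm from the axis on one side). Origin: centre of the underside; z points up the tube.
- pylon_90: The second shortest of four leg pylons, loose and standing upright: 90 mm high over all, about 172 g. A plain dark tube, 30 mm in diameter with a bright rim, rises from a bright tube clamp at the bottom (40 mm in diameter, 22 mm high, with a small bolt lug reaching 26 mm from the axis on one side). Origin: centre of the underside; z points up the tube.
- pylon_115: The second tallest of four leg pylons, loose and standing upright: 115 mm high over all, about 192 g. A plain dark tube, 30 mm in diameter with a bright rim, rises from a bright tube clamp at the bottom (40 mm in diameter, 22 mm high, with a small bolt lug reaching 26 mm from the axis on one side). Origin: centre of the underside; z points up the tube.
- pylon_140: The tallest of four leg pylons, loose and standing upright: 140 mm high over all, about 212 g. A plain dark tube, 30 mm in diameter with a bright rim, rises from a bright tube clamp at the bottom (40 mm in diameter, 22 mm high, with a small bolt lug reaching 26 mm from the axis on one side). Origin: centre of the underside; z points up the tube.
- pad_1: Round dark rubber pad with a thin grey circle, 60 mm in diameter, 6 mm thick, fixed on a flat plywood board (90 x 330 mm, 20 mm thick, lying roughly across the robot's front); first, at the board's left end, as the robot sees it. The four pads stand in a straight row, 80 mm from centre to centre. Origin: centre of the pad's underside, on the board's top; the pad's top is 6 mm above it and 26 mm above the table.
- pad_2: Round dark rubber pad with a thin grey circle, 60 mm in diameter, 6 mm thick, fixed on a flat plywood board (90 x 330 mm, 20 mm thick, lying roughly across the robot's front); second from the left end, as the robot sees it. The four pads stand in a straight row, 80 mm from centre to centre. Origin: centre of the pad's underside, on the board's top; the pad's top is 6 mm above it and 26 mm above the table.
- pad_3: Round dark rubber pad with a thin grey circle, 60 mm in diameter, 6 mm thick, fixed on a flat plywood board (90 x 330 mm, 20 mm thick, lying roughly across the robot's front); third from the left end, as the robot sees it. The four pads stand in a straight row, 80 mm from centre to centre. Origin: centre of the pad's underside, on the board's top; the pad's top is 6 mm above it and 26 mm above the table.
- pad_4: Round dark rubber pad with a thin grey circle, 60 mm in diameter, 6 mm thick, fixed on a flat plywood board (90 x 330 mm, 20 mm thick, lying roughly across the robot's front); last, at the right end, as the robot sees it. The four pads stand in a straight row, 80 mm from centre to centre. Origin: centre of the pad's underside, on the board's top; the pad's top is 6 mm above it and 26 mm above the table.
- foot: Skin-coloured child's artificial foot, fixed to the table just beyond one end of the board (left or right, it varies), 85 mm from the nearest pad's centre and in line with the row; toes pointing away from the robot. 158 mm long, 56 mm wide, 74 mm high with the small metal connector on its ankle. Origin: on the table under the ankle. (Beyond the other end of the board a grey and black knee block, 67 mm high, is fixed in the same way.)

How it is judged:
At the end, for the whole second after the job is handed in: Every pylon stands upright (within 0.1 rad), clamp down, at rest on its own pad, its axis within 15 mm of the pad's centre; counted from the pad next to the foot the order is 65, 90, 115, 140 mm (((horizontal distance between foot and pad_1 below 0.2 m and horizontal distance between pylon_65 and pad_1 below 0.015 m and z of pylon_65 in the frame of pad_1 between 0.003 and 0.011 m and horizontal distance between pylon_90 and pad_2 below 0.015 m and z of pylon_90 in the frame of pad_2 between 0.003 and 0.011 m and horizontal distance between pylon_115 and pad_3 below 0.015 m and z of pylon_115 in the frame of pad_3 between 0.003 and 0.011 m and horizontal distance between pylon_140 and pad_4 below 0.015 m and z of pylon_140 in the frame of pad_4 between 0.003 and 0.011 m) or (horizontal distance between foot and pad_4 below 0.2 m and horizontal distance between pylon_65 and pad_4 below 0.015 m and z of pylon_65 in the frame of pad_4 between 0.003 and 0.011 m and horizontal distance between pylon_90 and pad_3 below 0.015 m and z of pylon_90 in the frame of pad_3 between 0.003 and 0.011 m and horizontal distance between pylon_115 and pad_2 below 0.015 m and z of pylon_115 in the frame of pad_2 between 0.003 and 0.011 m and horizontal distance between pylon_140 and pad_1 below 0.015 m and z of pylon_140 in the frame of pad_1 between 0.003 and 0.011 m)) and angle between each of pylon_65, pylon_90, pylon_115, pylon_140's own z axis and vertical below 0.1 rad and linear speed of each of pylon_65, pylon_90, pylon_115, pylon_140 below 0.02 m/s and angular speed of each of pylon_65, pylon_90, pylon_115, pylon_140 below 0.15 rad/s); the robot touches nothing.
It fails at once if a pylon has fallen over (tilted more than 1.2 rad) (angle between any of pylon_65, pylon_90, pylon_115, pylon_140's own z axis and vertical above 1.2 rad).
It also fails if it takes over 99 s, if anything falls off the work surface, if the arm or the gripper's body presses on something with over 40 N, if the wrist force passes 120 N, or if a joint passes its speed limit or range.

## Robot

A 6-joint arm with a two-finger parallel gripper is mounted at the origin on the work surface. World frame = base frame: x ahead of the robot, y to its left, z up, the work surface at z = 0. Lengths are in m, angles in rad, forces in N, time in s.
With the tool pointing down it reaches from about 0.375 to 0.9 m from the base axis. Payload 3.1 kg.
Tool frame: the origin (TCP) lies midway between the tips of the shut fingers; the grasp point (between the pads) lies 19 mm behind it; x points along the fingers, z is the direction in which the jaws open and shut, and the axes are right-handed (so a half turn about x gives the same grasp; the last joint's range is limited). The gripper opens to 85 mm and grips with 20 to 120 N. Pads are 22 mm wide; open, the fingers measure 114 mm over their backs; the gripper's body (76 mm by 85 mm) begins 54 mm behind the grasp point. The pads swing forward as they close: fully open they stand 13 mm farther back than shut.
Start: joints at [1.075, 0.527, 1.433, -0, 1.181, -0.178], TCP at [0.195, 0.594, 0.196] pointing down, gripper open.
Joint ranges: [-3.08, 3.08], [-0.75, 2.2], [0.22, 2.44], [-1.43, 4.57], [0, 2.65], [-2.85, 2.85]. Speed limits (rad/s): [2.79, 2.79, 3.14, 3.14, 3.14, 3.14].

## Interface

Orientations are given as a unit quaternion [x, y, z, w].
In Python, from station import status, snapshot, camera_params, ticket gives the robot as it stands.
- The arm moves only by the tool arm_command, never from a script. Its argument "series" is a list that holds one entry, the list of rows, each a list of 4 numbers: the shift along the tool's x, y, z in mm, then the turn about the tool's x in rad. A call has 1 to 10 rows; each row shifts and turns the commanded pose from where the row before left it, along the tool's axes as they then stand; what a row does not reach is not made up. A row lasts 1/10 s, in which the tool goes at most 50 mm and 8.59 degrees, less where a joint would pass 70% of its speed; a pose out of reach is approached as far as the arm can. A call is refused whole if a number of a shift passes 50 or a number of a turn 0.15, either way. A call with a gripper value outside its range is refused whole. "jaw" is the opening in per cent of the stroke, from 0 (shut) to 100 (fully open), set as the call begins (left out, the last holds). The fingers move at their own pace and stop on an object; "force" is the grip in N (left out, the last holds). Time passes only in rows, so rows that do not move let the fingers close. It gives the time, the measured TCP pose, the force and the opening at its end, in the units of the state.
- status.sense(): the state, without advancing time (a new reading comes with each control period).
- snapshot(name): name is "scene" or "top"; returns the picture (480x640x3 uint8, red, green, blue); there is no depth.
- camera_params(name): a dict with "fovy" (degrees; the focal length in pixels is half the picture's height over the tangent of half this angle, whatever the lens; pixels are square), "cx", "cy" (the principal point, pixels), "extrinsics" (4x4, takes a point from camera to world coordinates). Camera axes: x right, y down, z forward; pixel columns grow to the right and rows downward; lengths in m; the calibration is good to about 2 mm. A picture is of the moment at which its call begins. camera_params takes no time and is no camera call.
- ticket.sign_off(): hands the job in, once; it reports no verdict.
The state is a dict: "t": time; "q": joint angles; "qd": joint speeds; "tau": joint torques, N m; "tcp_pos": TCP position; "tool_rot": TCP orientation; "force": force on the tool from outside, world axes, zero at the start; "ft_torque": the same for the moment, N m; "finger_gap": opening from 0.0 (shut) to 1.0 (fully open).
Only numpy, scipy, OpenCV 4.12 (cv2) and the standard library are available. Lean on these libraries where they do the work, as an engineer would, in place of code of your own. Each camera call takes 0.05 s, during which the arm holds its last target. There are 200 camera calls.

## Working session

There is one attempt and no reset: what is moved stays moved. The work goes in short steps, Python scripts to look and compute and a tool call to move; the robot and the scene stay as the last step left them, time stands still between calls to the robot, and variables do not carry over. Pictures are saved under pics/ and viewed, about 12 in all and at most 16, crops included, and the job is handed in when it is done.

Besides the shell and the picture viewer there is one more tool, called after "Emit:" by a JSON object that holds its "method" and its "body". arm_command: Moves the arm, as the interface text tells. Its arguments: {"type":"object","properties":{"series":{"type":"array"},"jaw":{"type":"number"},"force":{"type":"number"}},"required":["series"]}

```bash
mkdir -p pics; ls; python3 - <<'E'
from station import status,snapshot,camera_params
import cv2,numpy as np
np.set_printoptions(precision=4,suppress=True)
for n in("top","scene"):
    im=snapshot(n);cv2.imwrite(f"pics/{n}0.png",im[:,:,::-1]);p=camera_params(n);print(n,p["fovy"],p["cx"],p["cy"]);print(np.array(p["extrinsics"]))
print(status.sense())
E
```

```text
pics
top 49.859618004752996 312.860789982395 241.28962032327496
[[ 0.1185 -0.9638  0.2389  0.3419]
 [-0.9929 -0.1166  0.0223  0.0033]
 [ 0.0064 -0.2399 -0.9708  0.9383]
 [ 0.      0.      0.      1.    ]]
scene 57.142290294651126 324.19950589019226 234.4168243430485
[[ 0.6632  0.5157 -0.5424  0.9948]
 [ 0.7484 -0.4586  0.4792 -0.4074]
 [-0.0016 -0.7237 -0.6901  0.6085]
 [ 0.      0.      0.      1.    ]]
{'t': 0.1, 'q': array([ 1.0755,  0.5284,  1.4338, -0.    ,  1.1814, -0.1785]), 'qd': array([-0.0004, -0.0004, -0.0023,  0.0017, -0.0012,  0.001 ]), 'tau': array([ -0.0001, -44.3304, -17.8586,  -0.0003,   0.0039,   0.    ]), 'tcp_pos': array([0.1944, 0.5933, 0.1947]), 'tool_rot': array([-0.4152,  0.5732,  0.4146,  0.572 ]), 'force': array([-0.5449,  0.1703, -0.0379]), 'ft_torque': array([0.0217, 0.0043, 0.0198]), 'finger_gap': 1.0019819903790488}
```

View pics/top0.png

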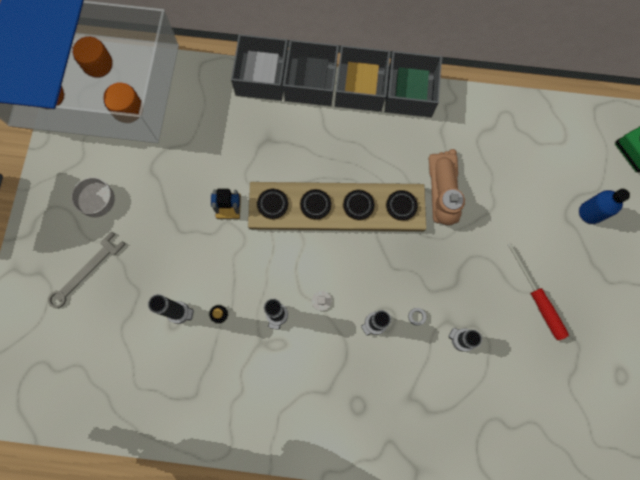

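View pics/scene0.png

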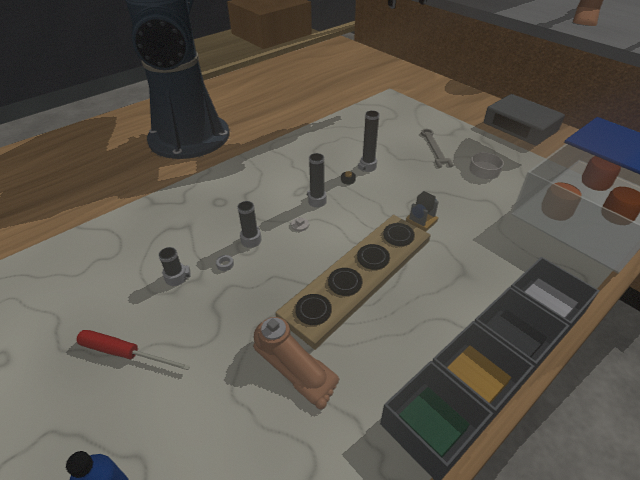

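The top view has the foot at the right end (450,190) and the knee block at the left (227,203). The pads are at x≈272, 316, 359 and 402. The tube tops, tallest to shortest, are near (160,304), (273,307), (380,320) and (472,339). So 65 goes to pad_4 and 140 to pad_1.

```bash
cat > h.py <<'E'
import numpy as np,cv2
from station import status,snapshot,camera_params
np.set_printoptions(precision=4,suppress=True)
def ray(n,u,v):
    p=camera_params(n);f=240/np.tan(np.radians(p["fovy"])/2);T=np.array(p["extrinsics"])
    return T[:3,3],T[:3,:3]@np.array([(u-p["cx"])/f,(v-p["cy"])/f,1])
def onz(n,u,v,z):
    o,d=ray(n,u,v);return (o+d*(z-o[2])/d[2])[:2]
def proj(n,P):
    p=camera_params(n);f=240/np.tan(np.radians(p["fovy"])/2);T=np.array(p["extrinsics"])
    c=T[:3,:3].T@(np.array(P)-T[:3,3]);return np.array([p["cx"]+f*c[0]/c[2],p["cy"]+f*c[1]/c[2]])
def dark(n,im,u,v,thr,r=40):
    """dark blob nearest (u,v): ellipse of contour"""
    g=cv2.cvtColor(im,cv2.COLOR_RGB2GRAY);m=(g<thr).astype(np.uint8)
    w=np.zeros_like(m);w[int(v)-r:int(v)+r,int(u)-r:int(u)+r]=1
    m=cv2.morphologyEx(m*w,cv2.MORPH_CLOSE,np.ones((5,5)))
    cs,_=cv2.findContours(m,cv2.RETR_EXTERNAL,cv2.CHAIN_APPROX_NONE)
    c=min((c for c in cs if cv2.contourArea(c)>40),key=lambda c:-cv2.pointPolygonTest(c,(u,v),True))
    return cv2.fitEllipse(cv2.convexHull(c)),cv2.contourArea(c)
E
python3 - <<'E'
from h import *
im=cv2.imread("pics/top0.png")[:,:,::-1].copy();sc=cv2.imread("pics/scene0.png")[:,:,::-1].copy()
for i,(a,b) in enumerate(zip([(272,204),(316,204),(359,205),(402,205)],[(398,234),(373,257),(345,282),(313,309)])):
    for n,I,q in(("top",im,a),("scene",sc,b)):
        e,A=dark(n,I,*q,60,22 if n=="top" else 24);print("pad",i+1,n,np.array(e[0]),np.array(e[1]),A,onz(n,*e[0],.026))
for q,h in zip([(160,304),(273,307),(380,320),(472,339)],[.14,.115,.09,.065]): print(h,onz("top",*q,h))
for q,h in zip([(371.5,113),(316.5,156),(247,205),(169,251)],[.14,.115,.09,.065]): print(h,onz("scene",*q,h))
t=[cv2.resize(im[y-30:y+30,x-40:x+40],None,fx=5,fy=5,interpolation=cv2.INTER_CUBIC) for x,y in[(170,308),(275,312),(377,323),(467,339)]]
cv2.imwrite("pics/c1.png",np.vstack([np.hstack(t[:2]),np.hstack(t[2:])])[:,:,::-1])
t=[cv2.resize(sc[y-37:y+37,x-50:x+50],None,fx=4,fy=4,interpolation=cv2.INTER_CUBIC) for x,y in[(371,138),(317,180),(248,224),(171,265)]]
cv2.imwrite("pics/c2.png",np.vstack([np.hstack(t[:2]),np.hstack(t[2:])])[:,:,::-1])
E
```

```text
pad 1 top [272.3377 203.5066] [29.6048 31.4021] 698.5 [0.629  0.1074]
pad 1 scene [398.3511 234.1973] [22.7269 30.8391] 522.0 [0.6309 0.1037]
pad 2 top [315.5082 204.0262] [29.5778 31.0885] 681.5 [0.6377 0.0278]
pad 2 scene [372.8984 256.6277] [25.166  32.4719] 612.5 [0.6396 0.0245]
pad 3 top [358.5761 204.4848] [29.3514 31.2567] 691.5 [ 0.6464 -0.0515]
pad 3 scene [344.5651 281.4324] [27.9806 34.0244] 716.0 [ 0.6481 -0.0545]
pad 4 top [401.7094 205.1566] [29.3557 31.5306] 689.5 [ 0.6548 -0.1311]
pad 4 scene [312.8877 309.1394] [31.2061 36.177 ] 844.0 [ 0.6565 -0.1334]
0.14 [0.4111 0.2441]
0.115 [0.4299 0.0724]
0.09 [ 0.4324 -0.1017]
0.065 [ 0.4221 -0.26  ]
0.14 [0.4095 0.2472]
0.115 [0.427  0.0742]
0.09 [ 0.4347 -0.1013]
0.065 [ 0.4211 -0.257 ]
```

View pics/c1.png

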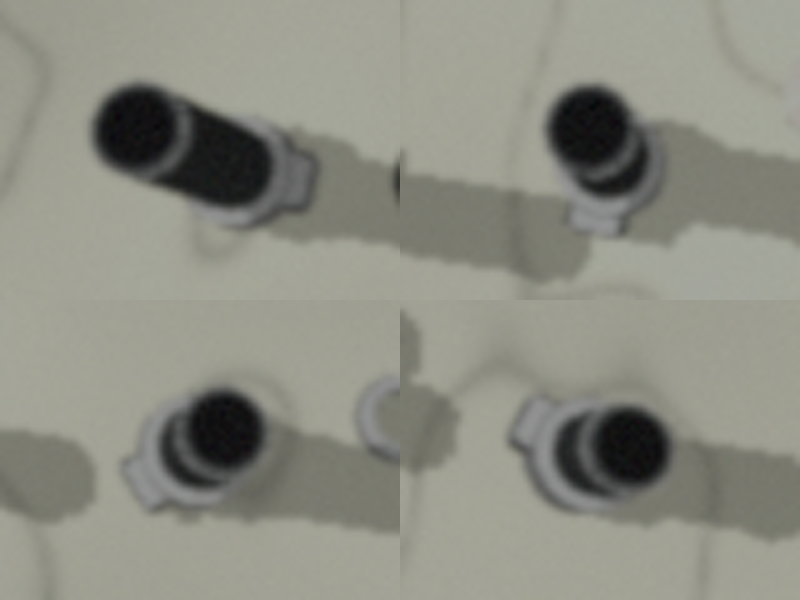

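View pics/c2.png

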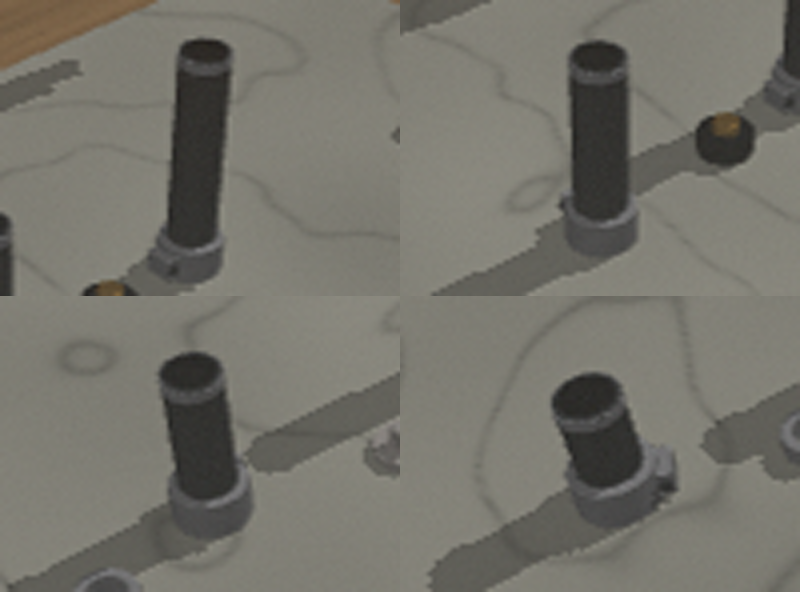

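Emit:
{"method": "arm_command", "body": {"series": [[[0,0,0,0.143],[0,0,0,0.143],[0,0,0,0.143],[0,0,0,0.143],[0,0,0,0.143],[0,0,0,0.143],[0,0,0,0.143],[0,0,0,0.143],[0,0,0,0],[0,0,0,0]]]}}

```text
t: 1.1
tcp_pos: [0.1945, 0.5936, 0.1952]
tool_rot: [-0.04, 0.706, 0.04, 0.706]
force: [0.2, 0.6, 0.9]
finger_gap: 0.999
```

```bash
cat >> h.py <<'E'
from scipy.spatial.transform import Rotation as Ro
def go(x,y,z):
    s=status.sense();R=Ro.from_quat(s["tool_rot"]).as_matrix()
    print("t",s["t"],"tcp",s["tcp_pos"],"gap",s["finger_gap"],"F",s["force"],"delta tool mm",R.T@(np.array([x,y,z])-s["tcp_pos"])*1000)
E
python3 - <<'E'
from h import *
T=[(157.4,303.2),(272.4,307),(381.6,318.6),(473,338)];S=[(371.9,113.6),(316.1,157.6),(245.4,205.6),(167.6,253.1)]
for a,b,h in zip(T,S,[.14,.115,.09,.065]):
    A=onz("top",*a,h);B=onz("scene",*b,h);print(h,A,B,(A+B)/2,[proj("top",[*(A+B)/2,0])])
s=status.sense();print(Ro.from_quat(s["tool_rot"]).as_matrix())
go(.411,.246,.19)
E
```

```text
0.14 [0.4118 0.2483] [0.4119 0.246 ] [0.4118 0.2471] [array([180.1824, 312.8211])]
0.115 [0.4298 0.0734] [0.4308 0.0699] [0.4303 0.0716] [array([277.8272, 314.2502])]
0.09 [ 0.435  -0.1041] [ 0.4341 -0.1045] [ 0.4346 -0.1043] [array([374.9071, 323.5736])]
0.065 [ 0.4239 -0.2616] [ 0.4241 -0.2611] [ 0.424  -0.2614] [array([461.7111, 340.0282])]
[[-0.0004 -0.1127  0.9936]
 [-0.0007  0.9936  0.1127]
 [-1.     -0.0007 -0.0005]]
t 1.1 tcp [0.1945 0.5936 0.1952] gap 0.9988140402835269 F [0.1866 0.6308 0.9018] delta tool mm [   5.3759 -369.82    175.91  ]
```

Emit:
{"method": "arm_command", "body": {"series": [[[0,-36.9,17.7,0],[0,-36.9,17.7,0],[0,-36.9,17.7,0],[0,-36.9,17.7,0],[0,-36.9,17.7,0],[0,-36.9,17.7,0],[0,-36.9,17.7,0],[0,-36.9,17.7,0],[0,-36.9,17.7,0],[0,-36.9,17.7,0]]]}}

```text
t: 2.1
tcp_pos: [0.4118, 0.2451, 0.1957]
tool_rot: [-0.04, 0.706, 0.04, 0.706]
force: [0.8, 0.4, -0.8]
finger_gap: 1.001
```

Emit:
{"method": "arm_command", "body": {"series": [[[0,0,0,0],[0,0,0,0],[0,0,0,0]]]}}

```text
t: 2.4
tcp_pos: [0.4104, 0.2471, 0.1955]
tool_rot: [-0.039, 0.706, 0.04, 0.706]
force: [0.2, 0.9, 0.3]
finger_gap: 0.998
```

```bash
python3 - <<'E'
from h import *
go(.412,.247,.085)
im=snapshot("top");sc=snapshot("scene")
cv2.imwrite("pics/g1.png",cv2.resize(np.hstack([im[190:400,60:320],sc[20:230,280:540]]),None,fx=1.5,fy=1.5)[:,:,::-1])
E
```

```text
t 2.4 tcp [0.4104 0.2471 0.1955] gap 0.9975827470401782 F [0.1995 0.9282 0.3431] delta tool mm [110.5268  -0.3546   1.6817]
```

View pics/g1.png

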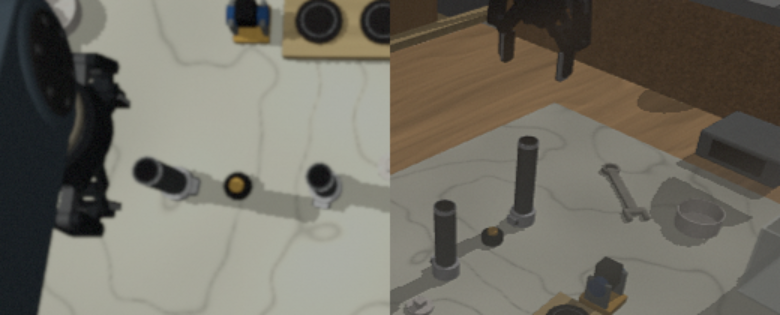

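The open gripper hangs above and to the left of the tall pylon in both views, with the fingertip midpoint at about (376,65) in the scene picture. I'll compare that with the projection of the TCP.

```bash
python3 - <<'E'
from h import *
p=status.sense()["tcp_pos"]
for z in(.13*.1,0): print(proj("scene",p+[0,0,z]),proj("top",p+[0,0,z]))
E
```

```text
[374.2725  82.6368] [143.8303 298.4166]
[373.7921  88.6506] [146.6444 299.6135]
```

Emit:
{"method": "arm_command", "body": {"series": [[[25,0,0.5,0],[25,0,0.5,0],[25,0,0.5,0],[0,0,0,0],[0,0,0,0]]]}}

```text
t: 3.0
tcp_pos: [0.4121, 0.2475, 0.1207]
tool_rot: [-0.04, 0.706, 0.039, 0.706]
force: [-0.4, -0.1, -0.3]
finger_gap: 0.997
```

```bash
python3 - <<'E'
from h import *
go(.412,.247,.085)
p=status.sense()["tcp_pos"]
im=snapshot("top");sc=snapshot("scene");print(proj("scene",p+[0,0,.013]))
cv2.imwrite("pics/g2.png",np.hstack([cv2.resize(im[240:360,80:220],None,fx=2.5,fy=2.5),cv2.resize(sc[60:180,300:440],None,fx=2.5,fy=2.5)])[:,:,::-1])
E
```

```text
t 3.0 tcp [0.4121 0.2475 0.1207] gap 0.9967002329340878 F [-0.4235 -0.1472 -0.326 ] delta tool mm [35.6598 -0.4418 -0.0707]
[372.2248 116.07  ]
```

View pics/g2.png

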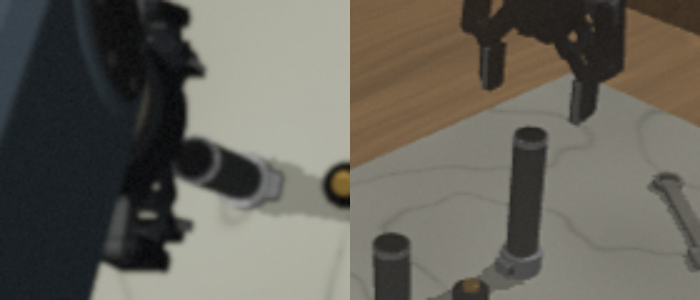

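```bash
python3 - <<'E'
from h import *
def tri(a,b):
    o1,d1=ray("top",*a);o2,d2=ray("scene",*b)
    s=np.linalg.lstsq(np.stack([d1,-d2],1),o2-o1,rcond=None)[0]
    return (o1+s[0]*d1+o2+s[1]*d2)/2,np.linalg.norm(o1+s[0]*d1-o2-s[1]*d2)
print(tri((80+195/2.5,240+70/2.5),(300+227/2.5,60+120/2.5)))
print(tri((80+185/2.5,240+228/2.5),(300+140/2.5,60+88/2.5)))
print(tri((155.6,300),(373,101.6)))
print(proj("top",[.412,.247,.134]))
E
```

```text
(array([0.4612, 0.2475, 0.172 ]), np.float64(0.0004306035807991634))
(array([0.3687, 0.2372, 0.1691]), np.float64(0.0017018561645608555))
(array([0.414 , 0.2433, 0.1694]), np.float64(0.0011070775448066628))
[159.3302 303.6458]
```

Emit:
{"method": "arm_command", "body": {"series": [[[15,0,0,0],[15,0,0,0],[11,0,0,0],[0,0,0,0]]]}}

```text
t: 3.5
tcp_pos: [0.4122, 0.2467, 0.0793]
tool_rot: [-0.039, 0.706, 0.039, 0.706]
force: [-0.5, 0.3, -0.3]
finger_gap: 1.0
```

Emit:
{"method": "arm_command", "body": {"series": [[[0,0,0,0],[0,0,0,0],[0,0,0,0],[0,0,0,0],[0,0,0,0],[0,0,0,0],[0,0,0,0],[0,0,0,0]]], "jaw": 0, "force": 40}}

```text
t: 4.3
tcp_pos: [0.4124, 0.2468, 0.0802]
tool_rot: [-0.039, 0.706, 0.039, 0.706]
force: [-1.0, -0.4, 5.2]
finger_gap: 0.341
```

```bash
python3 - <<'E'
from h import *
go(.412,.247,.085)
p=status.sense()["tcp_pos"]
im=snapshot("top");sc=snapshot("scene");print(proj("scene",p))
cv2.imwrite("pics/g3.png",cv2.resize(sc[60:180,300:440],None,fx=4,fy=4)[:,:,::-1])
E
```

```text
t 4.3 tcp [0.4124 0.2468 0.0802] gap 0.34093967767500993 F [-0.9828 -0.4158  5.174 ] delta tool mm [-4.8037  0.2885 -0.3585]
[370.3712 137.7772]
```

View pics/g3.png

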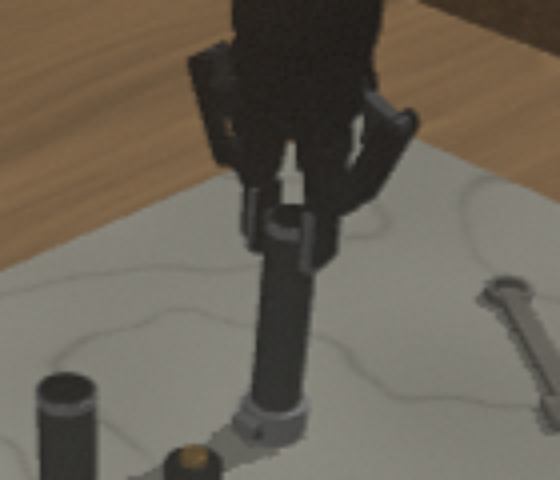

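The grip is good: the pads close on the top 25–30 mm of the tube, and the gap of 0.34 (29 mm) matches the 30 mm tube. The fingertips, at about (371,125), sit roughly 28 mm higher than the reported TCP, so I'll judge heights relative to what I see.

Emit:
{"method": "arm_command", "body": {"series": [[[-10,0,0,0],[-20,0,0,0],[-30,0,0,0],[-30,0,0,0],[-10,0,0,0],[0,0,0,0],[0,0,0,0]]]}}

```text
t: 5.1
tcp_pos: [0.4117, 0.2464, 0.1788]
tool_rot: [-0.039, 0.707, 0.039, 0.705]
force: [0.3, -0.1, -2.4]
finger_gap: 0.336
```

Emit:
{"method": "arm_command", "body": {"series": [[[0,-8,10,0],[0,-16,20,0],[0,-24,29,0],[0,-24,29,0],[0,-24,29,0],[0,-24,29,0],[0,-22,26,0],[0,-15,19,0],[0,-8,10,0],[0,0,0,0]]]}}

```text
t: 6.1
tcp_pos: [0.6315, 0.1031, 0.1778]
tool_rot: [-0.038, 0.707, 0.038, 0.706]
force: [0.3, 1.2, -2.2]
finger_gap: 0.338
```

Emit:
{"method": "arm_command", "body": {"series": [[[20,0,0,0],[20,0,0,0],[15,0,0,0],[0,0,0,0],[0,0,0,0],[0,0,0,0]]]}}

```text
t: 6.7
tcp_pos: [0.6308, 0.1053, 0.1256]
tool_rot: [-0.039, 0.706, 0.039, 0.707]
force: [0.3, -0.2, -2.6]
finger_gap: 0.336
```

```bash
python3 - <<'E'
from h import *
go(.630,.1055,.106)
im=snapshot("top");sc=snapshot("scene")
cv2.imwrite("pics/g4.png",np.hstack([cv2.resize(im[140:260,190:330],None,fx=2.8,fy=2.8),cv2.resize(sc[140:260,330:470],None,fx=2.8,fy=2.8)])[:,:,::-1])
E
```

```text
t 6.7 tcp [0.6308 0.1053 0.1256] gap 0.3362267237906591 F [ 0.2795 -0.1976 -2.5668] delta tool mm [19.6015  0.3246 -0.7794]
```

View pics/g4.png

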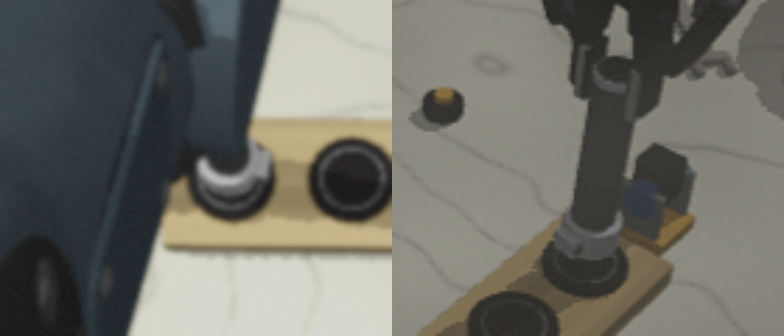

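The tall pylon is upright in the grip and hovers just over pad_1. The clamp is at about (592,235) in the crop and the pad at (585,262). I'll check the alignment numerically.

```bash
python3 - <<'E'
from h import *
for z in (.026,.0456,.0566,.0676,.1856):
    q=proj("scene",[.6308,.1053,z]);t=proj("top",[.6308,.1053,z]);print(z,(q-[330,140])*2.8+[392,0],(t-[190,140])*2.8)
E
```

```text
0.026 [584.8671 262.5828] [233.9864 175.6404]
0.0456 [588.2215 241.5043] [231.947  166.2037]
0.0566 [590.1524 229.3714] [230.7657 160.738 ]
0.0676 [592.1191 217.0128] [229.557  155.1448]
0.1856 [615.7725  68.381 ] [214.5658  85.7775]
```

Emit:
{"method": "arm_command", "body": {"series": [[[8,0,0,0],[6,0,0,0],[3,0,0,0],[0,0,0,0],[0,0,0,0]]]}}

```text
t: 7.3
tcp_pos: [0.6305, 0.1047, 0.1074]
tool_rot: [-0.039, 0.706, 0.039, 0.706]
force: [-0.2, 0.4, -2.8]
finger_gap: 0.336
```

Emit:
{"method": "arm_command", "body": {"series": [[[1,0,0,0],[1,0,0,0],[0,0,0,0],[0,0,0,0]]]}}

```text
t: 7.7
tcp_pos: [0.6308, 0.1048, 0.1063]
tool_rot: [-0.039, 0.706, 0.039, 0.706]
force: [-1.0, -0.0, 3.0]
finger_gap: 0.336
```

Emit:
{"method": "arm_command", "body": {"series": [[[0,0,0,0],[0,0,0,0],[0,0,0,0],[0,0,0,0],[-10,0,0,0],[-20,0,0,0],[-30,0,0,0],[-20,0,0,0],[0,0,0,0]]], "jaw": 80}}

```text
t: 8.6
tcp_pos: [0.6333, 0.1048, 0.19]
tool_rot: [-0.039, 0.703, 0.039, 0.709]
force: [1.7, -0.6, -0.5]
finger_gap: 0.799
```

```bash
python3 - <<'E'
from h import *
go(.430,.072,.15)
E
```

```text
t 8.6 tcp [0.6333 0.1048 0.19  ] gap 0.7987784495292235 F [ 1.6609 -0.5637 -0.5281] delta tool mm [  38.2158  -10.2518 -206.0289]
```

Emit:
{"method": "arm_command", "body": {"series": [[[0,-1,-15,0],[0,-2,-34,0],[0,-2,-38,0],[0,-2,-38,0],[0,-2,-38,0],[0,-1,-30,0],[0,0,-10,0],[0,0,0,0],[0,0,0,0],[0,0,0,0]]], "jaw": 100}}

```text
t: 9.6
tcp_pos: [0.432, 0.0725, 0.1857]
tool_rot: [-0.039, 0.705, 0.039, 0.707]
force: [0.0, -0.2, 0.3]
finger_gap: 1.0
```

```bash
python3 - <<'E'
from h import *
go(.430,.072,.055)
im=snapshot("scene")
cv2.imwrite("pics/g5.png",im[30:330,230:530][:,:,::-1].repeat(2,0).repeat(2,1))
E
```

```text
t 9.6 tcp [0.432  0.0725 0.1857] gap 1.0000293937872813 F [ 0.0396 -0.1532  0.2793] delta tool mm [130.7363  -0.216   -2.3245]
```

View pics/g5.png

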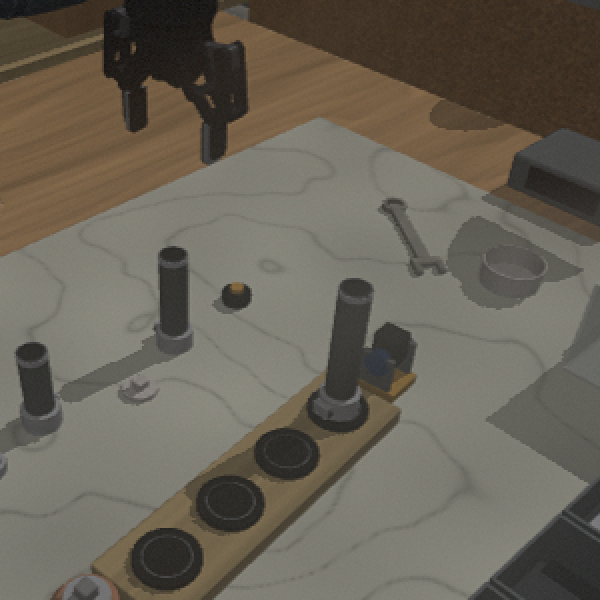

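The 140 mm pylon stands free and upright on pad_1, with its top at (407,175). The gripper is above the 115.

Emit:
{"method": "arm_command", "body": {"series": [[[25,0,-0.5,0],[30,0,-0.5,0],[30,0,-0.5,0],[25,0,-0.5,0],[15,0,0,0],[5,0,0,0],[0,0,0,0],[0,0,0,0]]]}}

```text
t: 10.45
tcp_pos: [0.4288, 0.0723, 0.056]
tool_rot: [-0.039, 0.706, 0.039, 0.706]
force: [-0.4, -0.1, 0.9]
finger_gap: 1.0
```

Emit:
{"method": "arm_command", "body": {"series": [[[0,0,0,0],[0,0,0,0],[0,0,0,0],[0,0,0,0],[0,0,0,0],[0,0,0,0],[0,0,0,0],[0,0,0,0]]], "jaw": 0}}

```text
t: 11.25
tcp_pos: [0.4279, 0.0723, 0.0561]
tool_rot: [-0.039, 0.706, 0.039, 0.706]
force: [-0.9, -0.4, 5.6]
finger_gap: 0.336
```

```bash
python3 - <<'E'
from h import *
go(.6387,.026,.055+.026)
print(onz("scene",407,174.8,.166))
E
```

```text
t 11.25 tcp [0.4279 0.0723 0.0561] gap 0.33566296892069986 F [-0.9269 -0.3534  5.6159] delta tool mm [-24.7282 -69.2036 204.4481]
[0.6307 0.1019]
```

Emit:
{"method": "arm_command", "body": {"series": [[[-10,0,0,0],[-20,0,0,0],[-25,0,0,0],[-15,0,0,0],[0,-14,10,0],[0,-25,20,0],[0,-20,30,0],[0,-10,30,0],[0,0,30,0],[0,0,30,0]]]}}

```text
t: 12.25
tcp_pos: [0.5858, 0.0187, 0.1245]
tool_rot: [-0.038, 0.707, 0.038, 0.706]
force: [0.6, -0.2, -2.1]
finger_gap: 0.334
```

Emit:
{"method": "arm_command", "body": {"series": [[[0,0,25,0],[0,0,19,0],[0,0,10,0],[0,0,0,0],[15,0,0,0],[12,0,0,0],[5,0,0,0],[0,0,0,0],[0,0,0,0],[0,0,0,0]]]}}

```text
t: 13.25
tcp_pos: [0.6386, 0.0261, 0.0943]
tool_rot: [-0.039, 0.706, 0.039, 0.706]
force: [0.1, 0.3, -1.5]
finger_gap: 0.336
```

```bash
python3 - <<'E'
from h import *
go(.6387,.026,.055+.026)
E
```

```text
t 13.25 tcp [0.6386 0.0261 0.0943] gap 0.3361987311199243 F [ 0.0567  0.3239 -1.4584] delta tool mm [13.274  -0.0555  0.0595]
```

Emit:
{"method": "arm_command", "body": {"series": [[[6,0,0,0],[4,0,0,0],[1,0,0,0],[0,0,0,0],[1,0,0,0],[1,0,0,0],[0,0,0,0],[0,0,0,0]]]}}

```text
t: 14.05
tcp_pos: [0.6384, 0.0261, 0.0822]
tool_rot: [-0.039, 0.706, 0.039, 0.706]
force: [-2.4, 0.3, 5.9]
finger_gap: 0.337
```

Emit:
{"method": "arm_command", "body": {"series": [[[0,0,0,0],[0,0,0,0],[0,0,0,0],[0,0,0,0],[-10,0,0,0],[-20,0,0,0],[-30,0,0,0],[-20,0,0,0],[0,0,0,0],[0,0,0,0]]], "jaw": 80}}

```text
t: 15.05
tcp_pos: [0.6382, 0.0262, 0.1611]
tool_rot: [-0.039, 0.706, 0.039, 0.706]
force: [-0.0, 0.4, -0.8]
finger_gap: 0.797
```

```bash
python3 - <<'E'
from h import *
go(.4346,-.104,.15)
E
```

```text
t 15.05 tcp [0.6382 0.0262 0.1611] gap 0.7968412337283002 F [-0.0151  0.3973 -0.7905] delta tool mm [  10.9159 -107.0051 -216.6829]
```

Emit:
{"method": "arm_command", "body": {"series": [[[0,-8,-16,0],[0,-16,-32,0],[0,-20,-41,0],[0,-20,-41,0],[0,-20,-41,0],[0,-15,-30,0],[0,-8,-16,0],[0,0,0,0],[0,0,0,0],[0,0,0,0]]], "jaw": 100}}

```text
t: 16.05
tcp_pos: [0.435, -0.1038, 0.1602]
tool_rot: [-0.039, 0.706, 0.039, 0.706]
force: [0.3, -0.3, 0.7]
finger_gap: 0.998
```

```bash
python3 - <<'E'
from h import *
go(.4346,-.104,.030)
im=snapshot("scene")
cv2.imwrite("pics/g6.png",im[30:330,130:430][:,:,::-1].repeat(2,0).repeat(2,1))
E
```

```text
t 16.05 tcp [ 0.435  -0.1038  0.1602] gap 0.9982331029041167 F [ 0.2728 -0.3063  0.6598] delta tool mm [130.2445  -0.2192  -0.3932]
```

View pics/g6.png

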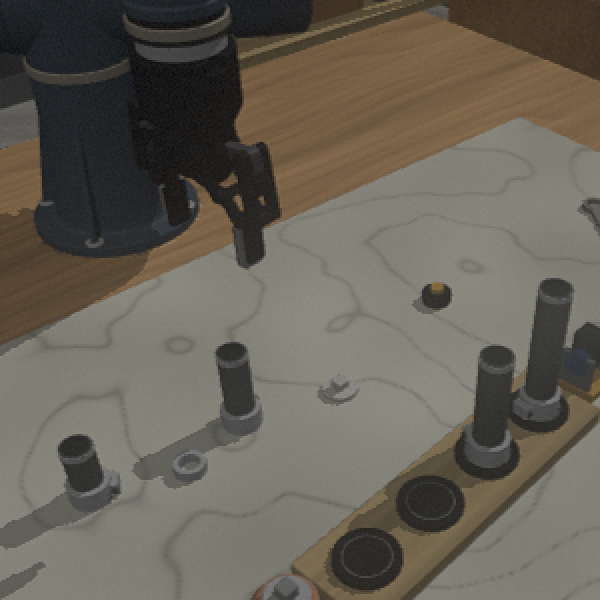

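The 140 and 115 both stand upright on their pads, with the 115's top at (378,208). Next is the 90.

Emit:
{"method": "arm_command", "body": {"series": [[[25,0,0,0],[30,0,0,0],[30,0,0,0],[25,0,0,0],[15,0,0,0],[5,0,0,0],[0,0,0,0],[0,0,0,0]]]}}

```text
t: 16.9
tcp_pos: [0.435, -0.1041, 0.031]
tool_rot: [-0.039, 0.706, 0.039, 0.706]
force: [0.5, 0.3, -0.3]
finger_gap: 1.002
```

Emit:
{"method": "arm_command", "body": {"series": [[[0,0,0,0],[0,0,0,0],[0,0,0,0],[0,0,0,0],[0,0,0,0],[0,0,0,0],[0,0,0,0],[0,0,0,0]]], "jaw": 0}}

```text
t: 17.7
tcp_pos: [0.4342, -0.1041, 0.0311]
tool_rot: [-0.039, 0.706, 0.039, 0.706]
force: [-1.3, -0.1, 6.3]
finger_gap: 0.339
```

```bash
python3 - <<'E'
from h import *
go(.6473,-.053,.030+.026)
print(onz("scene",378.3,208.3,.141))
E
```

```text
t 17.7 tcp [ 0.4342 -0.1041  0.0311] gap 0.3391322517310398 F [-1.3392 -0.0771  6.299 ] delta tool mm [-24.8615  27.4105 217.4823]
[0.6398 0.0246]
```

Emit:
{"method": "arm_command", "body": {"series": [[[-10,0,0,0],[-20,0,0,0],[-25,0,0,0],[-15,0,0,0],[0,5,15,0],[0,9,30,0],[0,9,32,0],[0,4,32,0],[0,0,32,0],[0,0,32,0]]]}}

```text
t: 18.7
tcp_pos: [0.6046, -0.0567, 0.0995]
tool_rot: [-0.039, 0.706, 0.039, 0.706]
force: [0.5, 0.2, -1.4]
finger_gap: 0.339
```

Emit:
{"method": "arm_command", "body": {"series": [[[0,0,25,0],[0,0,14,0],[0,0,5,0],[0,0,0,0],[15,0,0,0],[12,0,0,0],[5,0,0,0],[0,0,0,0],[0,0,0,0],[0,0,0,0]]]}}

```text
t: 19.7
tcp_pos: [0.6474, -0.0536, 0.0691]
tool_rot: [-0.039, 0.706, 0.039, 0.706]
force: [-0.0, 0.3, -1.5]
finger_gap: 0.336
```

```bash
python3 - <<'E'
from h import *
go(.6473,-.053,.0311+.026)
E
```

```text
t 19.7 tcp [ 0.6474 -0.0536  0.0691] gap 0.33611068828612556 F [-0.0169  0.2602 -1.4952] delta tool mm [11.9857  0.6074 -0.0059]
```

Emit:
{"method": "arm_command", "body": {"series": [[[6,0,0,0],[4,0,0,0],[0.5,0,0,0],[0,0,0,0],[1,0,0,0],[1,0,0,0],[0,0,0,0],[0,0,0,0]]]}}

```text
t: 20.5
tcp_pos: [0.6472, -0.0535, 0.0572]
tool_rot: [-0.039, 0.706, 0.039, 0.706]
force: [-2.8, 0.1, 6.2]
finger_gap: 0.333
```

Emit:
{"method": "arm_command", "body": {"series": [[[0,0,0,0],[0,0,0,0],[0,0,0,0],[0,0,0,0],[-10,0,0,0],[-20,0,0,0],[-30,0,0,0],[-20,0,0,0],[0,0,0,0],[0,0,0,0]]], "jaw": 80}}

```text
t: 21.5
tcp_pos: [0.6471, -0.0534, 0.1366]
tool_rot: [-0.039, 0.706, 0.039, 0.706]
force: [-0.0, 0.2, -0.6]
finger_gap: 0.801
```

```bash
python3 - <<'E'
from h import *
go(.424,-.261,.13)
E
```

```text
t 21.5 tcp [ 0.6471 -0.0534  0.1366] gap 0.8013821552696934 F [-0.0274  0.2154 -0.5688] delta tool mm [   6.4795 -181.8734 -244.5127]
```

Emit:
{"method": "arm_command", "body": {"series": [[[0,-12,-16,0],[0,-22,-30,0],[0,-28,-38,0],[0,-28,-38,0],[0,-28,-38,0],[0,-28,-38,0],[0,-24,-31,0],[0,-12,-15.5,0],[0,0,0,0],[0,0,0,0]]], "jaw": 100}}

```text
t: 22.5
tcp_pos: [0.4234, -0.2606, 0.1352]
tool_rot: [-0.038, 0.706, 0.039, 0.706]
force: [-0.7, 0.2, 0.1]
finger_gap: 1.003
```

Emit:
{"method": "arm_command", "body": {"series": [[[20,0,0,0],[25,0,0,0],[15,0,0,0],[0,0,0,0],[0,0,0,0]]]}}

```text
t: 23.0
tcp_pos: [0.4245, -0.2601, 0.0758]
tool_rot: [-0.039, 0.706, 0.04, 0.706]
force: [0.0, -0.8, 0.1]
finger_gap: 1.0
```

```bash
python3 - <<'E'
from h import *
go(.424,-.261,.015)
im=snapshot("scene")
cv2.imwrite("pics/g7.png",im[90:360,70:430][:,:,::-1].repeat(2,0).repeat(2,1))
E
```

```text
t 23.0 tcp [ 0.4245 -0.2601  0.0758] gap 1.0001710243537658 F [ 0.0023 -0.8024  0.0849] delta tool mm [60.8381 -0.8436 -0.5627]
```

View pics/g7.png

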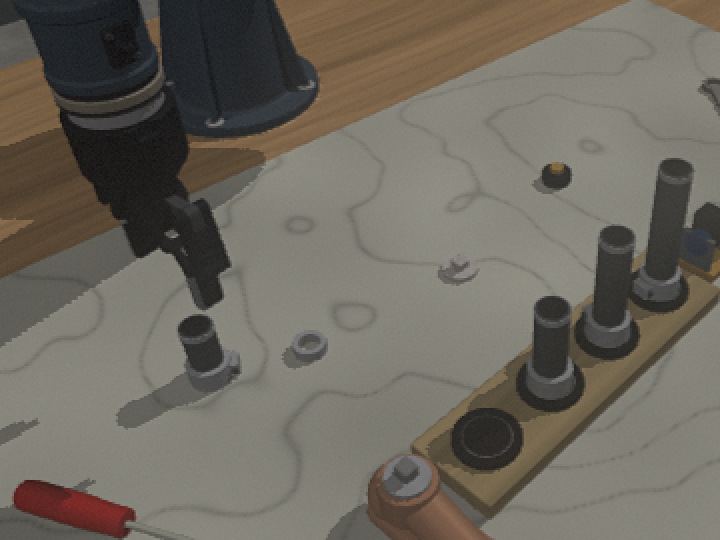

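Three are standing. The 65 is under the gripper, and I'll use the same grip geometry.

Emit:
{"method": "arm_command", "body": {"series": [[[20,-0.8,-0.5,0],[20,0,0,0],[15,0,0,0],[5,0,0,0],[0,0,0,0],[0,0,0,0]]]}}

```text
t: 23.65
tcp_pos: [0.4242, -0.2624, 0.017]
tool_rot: [-0.039, 0.706, 0.038, 0.706]
force: [-0.0, -0.2, -0.4]
finger_gap: 1.001
```

Emit:
{"method": "arm_command", "body": {"series": [[[0,0,0,0],[0,0,0,0],[0,0,0,0],[0,0,0,0],[0,0,0,0],[0,0,0,0],[0,0,0,0],[0,0,0,0]]], "jaw": 0}}

```text
t: 24.45
tcp_pos: [0.4235, -0.2622, 0.0165]
tool_rot: [-0.039, 0.706, 0.039, 0.706]
force: [-1.3, -0.5, 6.1]
finger_gap: 0.332
```

```bash
python3 - <<'E'
from h import *
s=status.sense()["tcp_pos"][2]
go(.6557,-.132,s+.026)
E
```

```text
t 24.45 tcp [ 0.4235 -0.2622  0.0165] gap 0.3318049269280216 F [-1.3398 -0.5284  6.1085] delta tool mm [-26.0052 103.864  245.0756]
```

Emit:
{"method": "arm_command", "body": {"series": [[[-10,0,0,0],[-20,0,0,0],[-25,0,0,0],[-25,0,0,0],[0,12,10,0],[0,24,20,0],[0,28,25,0],[0,24,30,0],[0,12,35,0],[0,4,35,0]]]}}

```text
t: 25.45
tcp_pos: [0.5662, -0.1391, 0.0962]
tool_rot: [-0.039, 0.707, 0.04, 0.705]
force: [1.6, -0.0, -2.4]
finger_gap: 0.326
```

Emit:
{"method": "arm_command", "body": {"series": [[[0,0,35,0],[0,0,30,0],[0,0,18,0],[0,0,7,0],[0,0,0,0],[17,0,0,0],[17,0,0,0],[8,0,0,0],[0,0,0,0],[0,0,0,0]]]}}

```text
t: 26.45
tcp_pos: [0.6552, -0.132, 0.0544]
tool_rot: [-0.039, 0.706, 0.039, 0.706]
force: [-0.1, 0.6, -0.6]
finger_gap: 0.327
```

```bash
python3 - <<'E'
from h import *
go(.6557,-.132,.0165+.026)
im=snapshot("scene")
cv2.imwrite("pics/g8.png",im[90:360,170:530][:,:,::-1].repeat(2,0).repeat(2,1))
E
```

```text
t 26.45 tcp [ 0.6552 -0.132   0.0544] gap 0.3266202442734381 F [-0.0798  0.6057 -0.6315] delta tool mm [11.949  -0.1001  0.4642]
```

View pics/g8.png

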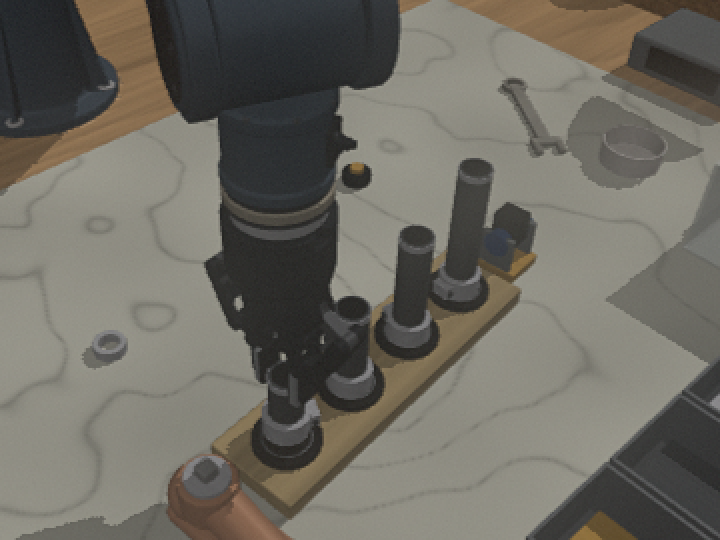

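The 65 is in the grip, upright and centred over pad_4 (about (287,440) in the crop), clear of the 90 and the foot.

Emit:
{"method": "arm_command", "body": {"series": [[[6,0,0,0],[4,0,0,0],[0.5,0,0,0],[0,0,0,0],[1,0,0,0],[1,0,0,0],[0,0,0,0],[0,0,0,0]]]}}

```text
t: 27.3
tcp_pos: [0.6559, -0.1319, 0.0426]
tool_rot: [-0.039, 0.706, 0.039, 0.706]
force: [-2.6, 0.4, 5.1]
finger_gap: 0.325
```

Emit:
{"method": "arm_command", "body": {"series": [[[0,0,0,0],[0,0,0,0],[0,0,0,0],[0,0,0,0],[-10,0,0,0],[-20,0,0,0],[-30,0,0,0],[-30,0,0,0],[-30,0,0,0],[-30,0,0,0]]], "jaw": 80}}

```text
t: 28.3
tcp_pos: [0.6556, -0.1317, 0.1936]
tool_rot: [-0.039, 0.706, 0.039, 0.706]
force: [0.4, -0.3, -0.6]
finger_gap: 0.804
```

Emit:
{"method": "arm_command", "body": {"series": [[[0,-20,-20,0],[0,-25,-35,0],[0,-25,-40,0],[0,-25,-40,0],[0,-25,-40,0],[0,-20,-30,0],[0,-10,-15,0],[0,0,0,0],[0,0,0,0],[0,0,0,0]]]}}

```text
t: 29.3
tcp_pos: [0.4542, -0.3044, 0.1919]
tool_rot: [-0.039, 0.706, 0.039, 0.706]
force: [-0.2, 0.1, 0.7]
finger_gap: 0.796
```

```bash
python3 - <<'E'
from h import *
go(.43,-.3,.19)
im=snapshot("top");sc=snapshot("scene")
a=cv2.resize(im[150:250,230:430],None,fx=3,fy=3);b=cv2.resize(sc[150:350,270:440],None,fx=1.5,fy=1.5)
cv2.imwrite("pics/end.png",np.hstack([cv2.resize(a,(540,270)),b[:270]])[:,:,::-1])
b=cv2.resize(sc[150:345,270:440],None,fx=3,fy=3)
cv2.imwrite("pics/end.png",b[:,:,::-1])
# clamp+tube tops by given pads, expected pixels
for P,h in [((.630,.1055),.14),((.6387,.026),.115),((.6473,-.053),.09),((.6557,-.132),.065)]:
    print(h,"expected top in crop",(proj("scene",[*P,.026+h])-[270,150])*3)
E
```

```text
t 29.3 tcp [ 0.4542 -0.3044  0.1919] gap 0.7961470629334101 F [-0.2023  0.0618  0.6554] delta tool mm [  1.9224   7.0637 -23.5836]
0.14 expected top in crop [414.3139  71.3545]
0.115 expected top in crop [325.0863 172.8185]
0.09 expected top in crop [229.8783 281.1703]
0.065 expected top in crop [127.2663 397.4322]
```

View pics/end.png

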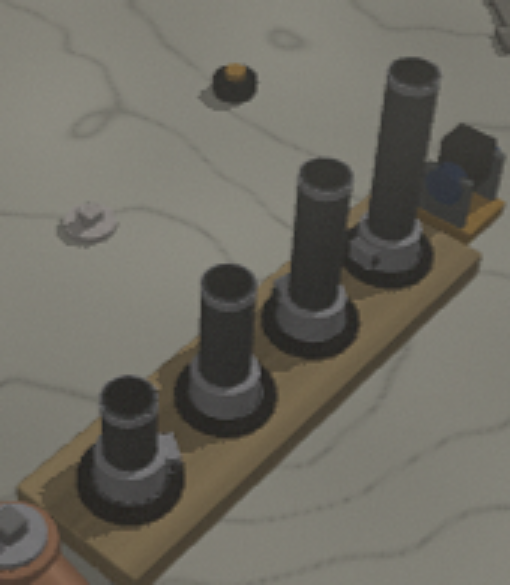

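All four stand upright on their pads. Their tops at (413,74), (326,174), (229,281) and (128,395) are within about 1 image pixel of where they should be.

```bash
python3 -c "
from station import ticket
print(ticket.sign_off())"
```

```text
the job is handed in; nothing more can be done
None
```

I moved all four pylons onto the board and handed the job in with the arm's clock at 29.3 s. From the foot to the knee block they stand 65, 90, 115, 140 mm (pad_4 to pad_1), clamp end down.

- **Last check:** in the scene picture all four stood upright and free. Their tops were within about 1 image pixel (roughly 2–3 mm) of the expected spots over the pad centres, against the 15 mm allowed. The gripper was open and parked clear of everything.
- **Camera disagreement:** the two cameras differed by 2–4 mm on the y position of the pads. I used the average.
- **Fingertip height:** the fingertips looked about 30 mm higher than the reported tool position. I did not find out why. I set grip depth from what I saw and placing height from the relative lift, with contact confirmed by the wrist force (3–6 N).

The hand-in reports no verdict, so the result itself is not confirmed.

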